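Work a jammed soak basket out of its pail and dip it in the parts washer

TASK

The orange soak basket is caught inside the blue drip pail: take it by its rim and ease it loose with a light pull and a twist, feeling for where it comes free and never wrenching it. Then set it upright in the middle of the raised steel platform of the white parts washer and press it straight down until the latch catches and keeps it down, then let go. Do not slam anything, and leave the other things on the bench where they are.

Things in the scene. Friction and masses are not known exactly. Their poses are not given: they have to be found in the camera images.
- basket: Orange round cup-like plastic basket, 96 mm outside diameter, 84 mm tall, 0.2 to 0.4 kg. Origin at the centre of the underside, z up along its axis. Three lugs (18 mm wide, reaching 55 mm from the axis, 16 to 22 mm above the underside) stand out at 0, 120 and 240 degrees from its x axis. At the start it stands on the pail's floor, its rim 40 mm above the pail's.
- basket_rim (a point): Centre of the basket's mouth, level with its rim, 84 mm above its underside. The wall is 8 mm thick: its middle is 44 mm from the axis, the inside is 80 mm wide. One finger inside and one outside can pinch it.
- basket_floor (a point): Middle of the basket's inner floor (flat, solid, with small black dots), 46 mm below the rim and 38 mm above the underside: a place to press down on.
- pail: Blue round pail, 132 mm outside diameter, 58 mm tall, wall 4 mm, bolted to the bench by a 150 x 180 mm plate with two clamps. Origin: centre of its underside, on the bench; inner floor 14 mm up. A black rubber collar inside has three tabs, 120 degrees apart, each 75 degrees wide, reaching in to 51.5 mm from the axis. The basket's lugs are caught 2 mm below these tabs.
- pail_mouth (a point): Centre of the pail's mouth, 58 mm above the bench. Where the tabs are is not told: each lug starts anywhere within 40 degrees of its tab's middle. Tabs give springily upwards (1.3 N per mm, 6 mm), then stop hard. Turned 5 to 48 degrees one way (up to 88 the other way), the lugs reach a gap, 26 degrees of free turn, where a light pull meets no more resistance. A pull or twist of 30 N or more is too much.
- washer: White open-topped parts washer tank, 200 x 200 mm, rim 115 mm above the bench, fixed; origin at the centre of its underside on the bench. A grey latch housing with a red pawl stands at the middle of its +x side, about 97 mm high, reaching out to 136 mm.
- stage_top (a point): Centre of the upper face of the round steel dip platform in the middle of the washer, 105 mm above the bench when raised; z up. The platform is 124 mm across, with a low raised edge (inside 120 mm wide, 4 mm high), and keeps level as it moves.
- dip_stage (a joint): How far the platform is pressed down, in m: 0 raised, 0.036 at its hard stop. A spring needs about 7 N to start it down and 16 N at the stop (the basket's weight helps but does not sink it). The red pawl snaps over the platform's tongue at about 0.028 and then keeps it there when the pressure is off; press to 0.031 to 0.034 to be sure.
- oil_filter: Yellow oil filter, 64 mm across, 82 mm tall, standing; origin at the centre of its underside. Leave alone.
- spanner: Steel spanner, 180 mm long, lying. Leave alone.
- driver: Screwdriver with green handle, lying. Leave alone.
- spray_can: Spray can, 64 mm across, 180 mm tall, standing. Leave alone.
- grease_jar: Amber jar with black cap, 72 mm across, 80 mm tall, standing. Leave alone.
- bearing: Steel bearing ring, 72 mm across, 20 mm tall, lying flat. Leave alone.
Not all that is in view belongs to the job. There is more than one size of the pail; the one meant has the size given above.

How it is judged:
On the way, in this order (a step that is already met when the one before it is completed fails the run):
1. the basket is right out of the pail (z of basket in the frame of pail above 0.062 m), for 0.2 s.
2. the basket stands on the middle of the platform, still raised (horizontal distance between basket and stage_top below 0.012 m and z of basket in the frame of stage_top between -0.004 and 0.006 m and angle between basket's own z axis and vertical below 0.07 rad and value of joint dip_stage below 0.01 m), for 0.2 s.
At the end, for the whole second after the job is handed in: The platform is latched down (pressed more than 24 mm, held by its pawl against its spring), with the basket standing still and upright (within 4 degrees) on it, within 12 mm of its centre, and let go (horizontal distance between basket and stage_top below 0.012 m and z of basket in the frame of stage_top between -0.004 and 0.006 m and angle between basket's own z axis and vertical below 0.07 rad and value of joint dip_stage above 0.024 m and linear speed of basket below 0.02 m/s); the robot touches nothing.
It fails at once if the basket is wrenched: the contact forces between basket and pail add up to more than 80 N (contact force between basket and pail above 80 N).
It fails at once if the basket is slammed: more than 60 N between basket and washer (contact force between basket and washer above 60 N).
It fails at once if another thing on the bench is moved by more than 30 mm (distance of any of oil_filter, spanner, driver, spray_can, grease_jar, bearing from where it was at the start of the episode above 0.03 m).
It also fails if it takes over 72 s, if anything falls off the work surface, if the arm or the gripper's body presses on something with over 40 N, if the wrist force passes 120 N, or if a joint passes its speed limit or range.

ROBOT

A 7-joint arm with a two-finger parallel gripper is mounted at the origin on the work surface. World frame = base frame: x ahead of the robot, y to its left, z up, the work surface at z = 0. Lengths are in m, angles in rad, forces in N, time in s.
With the tool pointing down it reaches from about 0.4 to 0.9 m from the base axis. Payload 5.6 kg.
Tool frame: the origin (TCP) lies on the centre line of the jaws, within the pads' length; the fingertips stand 22 mm ahead of it and the grasp point (between the pads) lies 3 mm ahead of it; z points along the fingers, x is the direction in which the jaws open and shut, and the axes are right-handed (so a half turn about z gives the same grasp; the last joint's range is limited). The gripper opens to 92 mm and grips with 3 to 60 N. Pads are 20 mm wide; open, the fingers measure 128 mm over their backs; the gripper's body (75 mm by 189 mm) begins 69 mm behind the grasp point.
Start: joints at [-1.27, 0.468, -0.012, 1.603, 0.006, 1.071, -0.056], TCP at [0.219, 0.612, 0.214] pointing down, gripper open.
Joint ranges: [-2.53, 2.53], [-0.31, 2.02], [-1.57, 1.55], [0.28, 2.44], [-1.29, 4.43], [0.15, 1.84], [-2.92, 2.92]. Speed limits (rad/s): [2.57, 2.57, 3.14, 3.14, 3.14, 3.14, 3.14].

INTERFACE

Orientations are given as a unit quaternion [x, y, z, w].
In Python, from workcell import read_state, snapshot, calibration, sign_off gives the robot as it stands. The module is installed in compiled form; this text tells all that it offers.
- The arm moves only by the shell command python3 -m handwheel 'ROWS' [FORCE]. ROWS is JSON, a list of rows, each a list of 5 numbers: the shift along the tool's x, y, z in m, then the turn about the tool's z in degrees, then the finger opening in m, from 0 to 0.0919. A call has 1 to 10 rows; each row is the pose to reach, as a shift and turn from the pose commanded when the call began, along the tool's axes at that moment; what a row does not reach only later rows make up. A row lasts 1/10 s, in which the tool goes at most 50 mm and 8.59 degrees, less where a joint would pass 70% of its speed; a pose out of reach is approached as far as the arm can. A call with a gripper value outside its range is refused whole. The fingers move at their own pace and stop on an object; FORCE is the grip in N (left out, the last holds). Time passes only in rows, so rows that repeat a pose let the fingers close. It gives the time, the measured TCP pose, the force and the opening at its end, in the units of the state.
- read_state(): the state, without advancing time (a new reading comes with each control period).
- snapshot(name): name is "scene" or "top" or "wrist"; returns (picture, depth): 480x640x3 uint8, red, green, blue; 480x640 float32, m along the optical axis (not along the pixel's ray), 0 where there is no reading.
- calibration(name): a dict with "fx", "fy", "cx", "cy" (pixels), "rvec" (rotation vector, rad) and "tvec" (3), from world to camera coordinates, as OpenCV has them. Camera axes: x right, y down, z forward; pixel columns grow to the right and rows downward; lengths in m; the calibration is good to about 2 mm. A picture is of the moment at which its call begins: read the wrist's pose just before it. calibration takes no time and is no camera call; for the wrist camera it gives the pose at the moment of the call.
- sign_off(): hands the job in, once; it reports no verdict.
The state is a dict: "clock": time; "qpos": joint angles; "joint_vel": joint speeds; "joint_torque": joint torques, N m; "ee_pos": TCP position; "orientation": TCP orientation; "contact_force": force on the tool from outside, world axes, zero at the start; "moment": the same for the moment, N m; "gripper_width": finger opening in m.
Only numpy, scipy, OpenCV 4.12 (cv2) and the standard library are available. Lean on these libraries where they do the work, as an engineer would, in place of code of your own. Each camera call takes 0.05 s, during which the arm holds its last target.

## Working session

There is one attempt and no reset: what is moved stays moved. The work goes in short steps, Python scripts to look and compute and a shell command to move; the robot and the scene stay as the last step left them, time stands still between calls to the robot, and variables do not carry over. Pictures are saved under pics/ and viewed, and the job is handed in when it is done.

```bash
mkdir -p pics
cat > h.py <<'E'
import numpy as np, cv2
from workcell import *
def snap(name,fn):
    c=calibration(name); p,d=snapshot(name); cv2.imwrite('pics/'+fn+'.png',cv2.cvtColor(p,cv2.COLOR_RGB2BGR)); np.savez('pics/'+fn+'.npz',p=p,d=d,**{k:np.array(v) for k,v in c.items()})
    return p,d,c
def world(d,c):
    R=cv2.Rodrigues(np.array(c['rvec'],float))[0]; t=np.array(c['tvec'],float).ravel()
    v,u=np.mgrid[0:480,0:640]
    P=np.stack([(u-c['cx'])/c['fx']*d,(v-c['cy'])/c['fy']*d,d],-1)
    W=(P-t)@R
    W[d<=0]=np.nan
    return W
E
python3 - <<'E'
from h import *
s=read_state()
for k,v in s.items(): print(k,np.round(v,3))
for n in ["scene","top","wrist"]: snap(n,n+'0')
E
```

```text
clock 0.0
qpos [-1.27   0.468 -0.012  1.604  0.006  1.071 -0.056]
joint_vel [-0.001  0.001  0.002 -0.001  0.001  0.     0.001]
joint_torque [ 1.0000e-03 -5.2058e+01 -1.2000e-02 -2.4374e+01 -5.7000e-02  1.8000e-02
  0.0000e+00]
ee_pos [0.219 0.611 0.213]
orientation [ 0.818  0.576 -0.001  0.001]
contact_force [1.098 0.358 0.115]
moment [-0.068  0.011  0.01 ]
gripper_width 0.092
```

View pics/scene0.png

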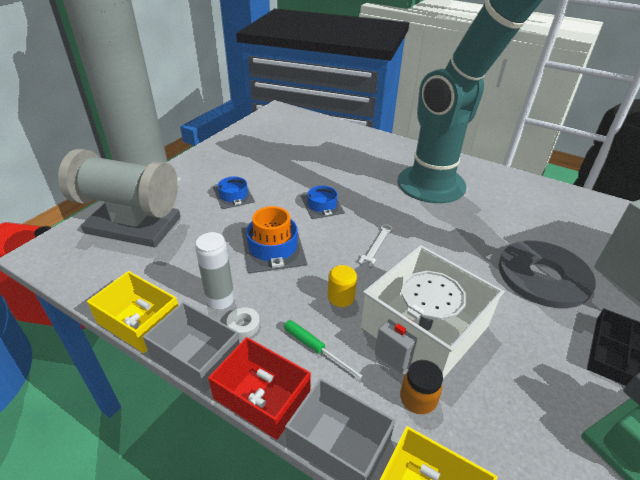

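View pics/top0.png

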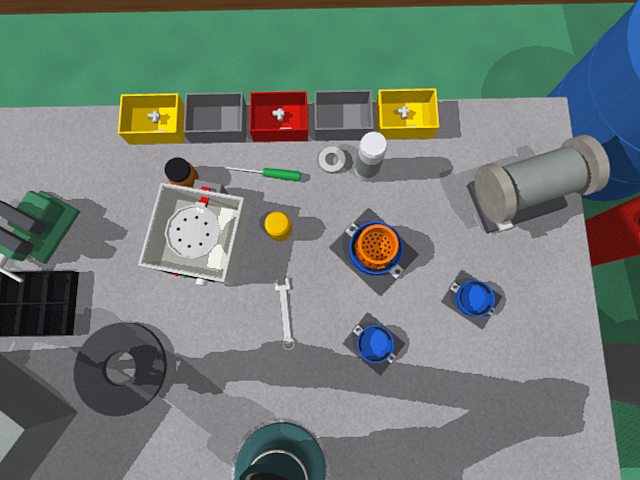

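View pics/wrist0.png

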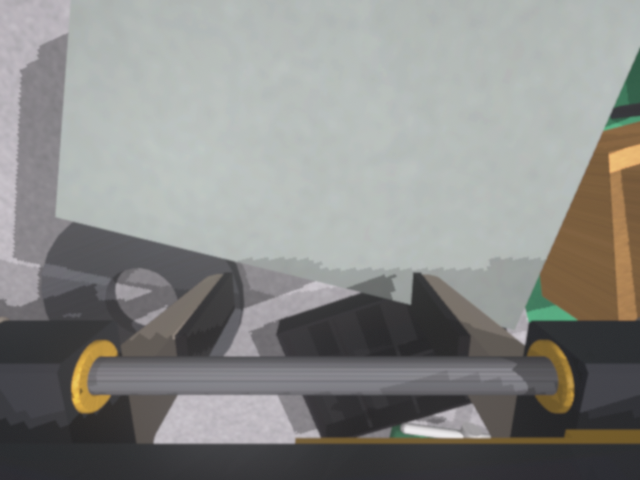

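The top view shows the basket in the large pail at about (377,247), the washer platform at (193,232), and the yellow filter at (277,226) between them. The scene view agrees. The two other pails are smaller decoys. Next I measure positions.

```bash
cat > m.py <<'E'
from h import *
from scipy.optimize import least_squares
def circ(xy):
    f=lambda p: np.hypot(xy[:,0]-p[0],xy[:,1]-p[1])-p[2]
    r=least_squares(f,[*xy.mean(0),.05],loss='soft_l1',f_scale=.002); return r.x, np.sqrt(np.mean(r.fun**2))
for n in ['top0','scene0']:
    z=np.load(f'pics/{n}.npz'); p=z['p'];d=z['d']; c={k:z[k] for k in z}
    W=world(d,c); hsv=cv2.cvtColor(p,cv2.COLOR_RGB2HSV)
    H,S,V=hsv[...,0].astype(int),hsv[...,1],hsv[...,2]
    cam=-cv2.Rodrigues(c['rvec'])[0].T@c['tvec'].ravel(); print(n,'cam',cam.round(3))
    org=(H>4)&(H<18)&(S>150)&(W[...,2]>.03)
    nl,lab,st,ce=cv2.connectedComponentsWithStats(org.astype(np.uint8))
    for i in range(1,nl):
        if st[i,4]>60: print('org',st[i],ce[i].round(1),np.nanmedian(W[lab==i],0).round(3),np.nanpercentile(W[lab==i][:,2],[1,50,99]).round(3))
    if n=='top0': b=(slice(220,275),slice(350,405)); w=(slice(175,290),slice(135,250))
    else: b=(slice(200,260),slice(245,300)); w=(slice(240,370),slice(355,505))
    Wb=W[b];m=org[b]&(Wb[...,2]>.088); pts=Wb[m]
    print('rim',m.sum(),circ(pts[:,:2]),np.median(pts[:,2]), (pts[:,:2].max(0)+pts[:,:2].min(0))/2, np.ptp(pts[:,:2],axis=0))
    blue=(H[b]>100)&(H[b]<125)&(S[b]>150)&(Wb[...,2]>.05); q=Wb[blue]
    if len(q)>5: print('pailrim',len(q),circ(q[:,:2]),np.median(q[:,2]))
    Ww=W[w]; zz=Ww[...,2]
    g=(zz>.108)&(zz<.125); q=Ww[g]; 
    rect=cv2.minAreaRect((q[:,:2]*1000).astype(np.float32)); print('washer rim',g.sum(),rect,np.median(q[:,2]))
    pl=(zz>.097)&(zz<.1095)&(np.hypot(Ww[...,0]-rect[0][0]/1e3,Ww[...,1]-rect[0][1]/1e3)<.075); q=Ww[pl]
    r=cv2.minEnclosingCircle((q[:,:2]*1000).astype(np.float32)); print('plat',pl.sum(),r,q.mean(0),np.median(q[:,2]))
    for nm,(u,v) in dict(filt=(277,222),can=(372,145),jar=(178,170)).items():
        if n=='top0': print(nm,W[v,u].round(3))
E
python3 m.py
```

```text
top0 cam [ 0.312 -0.106  1.151]
org [168 162  28  25 187] [186.7 178.1] [0.705 0.23  0.053] [0.032 0.053 0.078]
org [ 354  225   45   44 1383] [376.4 245.9] [ 0.523 -0.243  0.055] [0.035 0.055 0.101]
rim 425 (array([ 0.51910242, -0.24092264,  0.04372256]), np.float64(0.002450707364373497)) 0.09765203616270465 [ 0.51967222 -0.24163751] [0.09470928 0.09404   ]
pailrim 299 (array([ 0.51956038, -0.24116195,  0.06329894]), np.float64(0.006858442363207514)) 0.057303513454039466
washer rim 1653 ((556.6134033203125, 199.76950073242188), (209.5287322998047, 208.6324005126953), 78.18495178222656) 0.11349277646692155
plat 2219 ((561.5761108398438, 198.92263793945312), 69.71604919433594) [0.55731428 0.20006766 0.10517904] 0.10518772837240178
filt [ 0.582 -0.     0.083]
can [ 0.736 -0.228  0.179]
jar [0.722 0.249 0.081]
scene0 cam [1.235 0.329 0.792]
org [ 252  206   39   39 1256] [271.2 225.3] [ 0.524 -0.239  0.076] [0.042 0.076 0.1  ]
org [402 374  40  33 527] [419.4 395. ] [0.754 0.261 0.05 ] [0.031 0.05  0.062]
rim 389 (array([ 0.52265722, -0.23945639,  0.04385338]), np.float64(0.0024311591722990735)) 0.09588630292423907 [ 0.52131139 -0.23955256] [0.09610322 0.09470898]
pailrim 199 (array([ 0.52214764, -0.24022532,  0.06321213]), np.float64(0.0013742280334489668)) 0.05558035697284879
washer rim 1842 ((557.5331420898438, 199.3572998046875), (209.79527282714844, 210.177001953125), 78.46179962158203) 0.11351649577884863
plat 2410 ((560.4207763671875, 195.2534637451172), 71.16532135009766) [0.5603655  0.20047499 0.10503664] 0.10494361797246807
```

Basket axis is at about (0.5205, −0.2405), with the rim at 0.098 and a measured radius of 44 mm, which matches. The platform is at about (0.558, 0.200, 0.105). I go over the washer first.

```bash
python3 -m handwheel '[[-0.02,0.03,-0.015,4,0.0919],[-0.045,0.07,-0.03,9,0.0919],[-0.07,0.11,-0.05,14,0.0919],[-0.095,0.15,-0.07,19,0.0919],[-0.12,0.19,-0.08,24,0.0919],[-0.145,0.23,-0.08,29,0.0919],[-0.165,0.27,-0.08,34,0.0919],[-0.185,0.31,-0.08,39,0.0919],[-0.205,0.345,-0.08,43,0.0919],[-0.22,0.37,-0.08,47,0.0919]]' 20
python3 - <<'E'
from h import *
print(calibration('wrist'))
snap('wrist','w1')
E
```

```text
clock: 1.15
ee_pos: [0.495, 0.2772, 0.2942]
orientation: [0.98, 0.199, 0.0, 0.0]
contact_force: [0.8, 0.1, 0.1]
gripper_width: 0.0919
{'fx': 353.91041871095075, 'fy': 353.91041871095075, 'cx': 322.25460800879466, 'cy': 240.78544106738184, 'rvec': array([-2.83224878, -0.57594788, -0.07541643]), 'tvec': array([-0.56396297,  0.01151899,  0.48342523])}
```

View pics/w1.png

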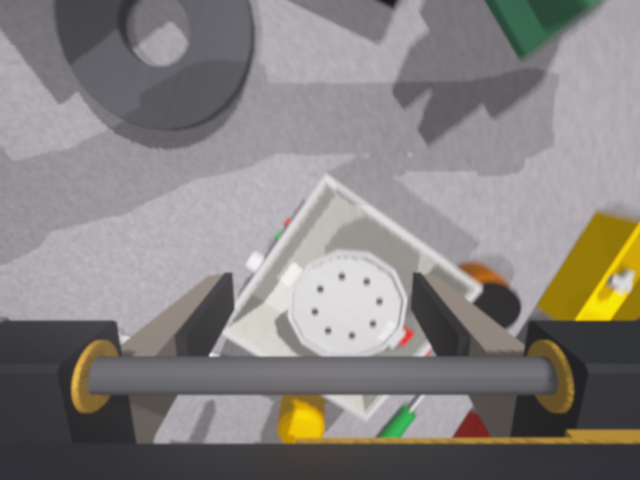

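The wrist view shows the platform with its ring of eight holes around (348,305), and the whole disc is visible. I fit its centre.

Run:
```python
from h import *
z=np.load('pics/w1.npz');c={k:z[k] for k in z};W=world(z['d'],c);p=z['p']
R=cv2.Rodrigues(c['rvec'])[0];print('cam',(-R.T@c['tvec'].ravel()).round(3))
b=(slice(240,356),slice(280,412));Wb=W[b]
g=cv2.cvtColor(p,cv2.COLOR_RGB2GRAY)[b]
m=(abs(Wb[...,2]-.105)<.006)&(np.hypot(Wb[...,0]-.558,Wb[...,1]-.2)<.075)
q=Wb[m];print(m.sum(),np.median(q[:,2]),cv2.minEnclosingCircle((q[:,:2]*1e3).astype(np.float32)),q.mean(0))
# holes
h=((g<110)&(np.hypot(Wb[...,0]-.558,Wb[...,1]-.2)<.05)).astype(np.uint8)
n,l,s,ce=cv2.connectedComponentsWithStats(h)
pts=[]
for i in range(1,n):
    if 5<s[i,4]<120:
        w=W[240+int(round(ce[i][1])),280+int(round(ce[i][0]))]; pts.append(w); print(ce[i].round(1)+[280,240],s[i,4],w.round(4))
pts=np.array(pts);print(cv2.minEnclosingCircle((pts[:,:2]*1e3).astype(np.float32)),pts.mean(0))
for nm in ['top0','scene0']:
    z=np.load(f'pics/{nm}.npz');c={k:z[k] for k in z};W=world(z['d'],c);g=cv2.cvtColor(z['p'],cv2.COLOR_RGB2GRAY)
    h=((g<110)&(np.hypot(W[...,0]-.558,W[...,1]-.2)<.045)&(W[...,2]>.09)).astype(np.uint8)
    n,l,s,ce=cv2.connectedComponentsWithStats(h)
    pts=np.array([W[int(round(ce[i][1])),int(round(ce[i][0]))] for i in range(1,n) if s[i,4]>2]);print(nm,len(pts),pts.mean(0),cv2.minEnclosingCircle((pts[:,:2]*1e3).astype(np.float32)))
```

```text
cam [0.467 0.343 0.465]
10359 0.10562133405216677 ((561.0759887695312, 200.59243774414062), 70.51081848144531) [0.55710162 0.20217743 0.10597666]Traceback (most recent call last):
  File "<stdin>", line 15, in <module>
IndexError: too many indices for array: array is 1-dimensional, but 2 were indexed
```

Run:
```python
from h import *
for nm in ['w1','top0','scene0']:
    z=np.load(f'pics/{nm}.npz');c={k:z[k] for k in z};W=world(z['d'],c);g=cv2.cvtColor(z['p'],cv2.COLOR_RGB2GRAY)
    W=np.nan_to_num(W)
    bh=cv2.morphologyEx(g,cv2.MORPH_BLACKHAT,np.ones((15,15)))
    h=((bh>50)&(np.hypot(W[...,0]-.558,W[...,1]-.2)<.048)&(W[...,2]>.09)).astype(np.uint8)
    n,l,s,ce=cv2.connectedComponentsWithStats(h)
    pts=np.array([W[int(round(ce[i][1])),int(round(ce[i][0]))] for i in range(1,n) if s[i,4]>2]).reshape(-1,3)
    print(nm,len(pts),pts.round(4).tolist())
    if len(pts)>2: print(pts.mean(0),cv2.fitEllipse((pts[:,:2]*1e3).astype(np.float32)) if len(pts)>5 else '')
```

```text
w1 8 [[0.5377, 0.2282, 0.1054], [0.5653, 0.2332, 0.1042], [0.5226, 0.2056, 0.1055], [0.5875, 0.2182, 0.1065], [0.527, 0.1781, 0.1062], [0.5921, 0.1902, 0.107], [0.55, 0.1639, 0.1063], [0.5764, 0.1682, 0.106]]
[0.55732177 0.19819586 0.10588707] ((557.3449096679688, 198.427978515625), (70.95133972167969, 72.12753295898438), 118.22451782226562)
top0 8 [[0.5918, 0.1915, 0.1066], [0.5881, 0.2186, 0.1036], [0.5772, 0.17, 0.104], [0.5637, 0.2342, 0.1037], [0.5492, 0.1632, 0.1082], [0.5375, 0.2317, 0.1002], [0.5262, 0.1802, 0.1037], [0.5212, 0.2052, 0.1067]]
[0.55685457 0.19933462 0.10460589] ((556.5521240234375, 199.5263214111328), (72.30825805664062, 73.1330337524414), 7.802553653717041)
scene0 8 [[0.5262, 0.1798, 0.1055], [0.5475, 0.1641, 0.103], [0.5212, 0.207, 0.1042], [0.5756, 0.1709, 0.1046], [0.5376, 0.2301, 0.1049], [0.5907, 0.1924, 0.1042], [0.5626, 0.235, 0.1037], [0.5877, 0.2205, 0.1066]]
[0.55614687 0.19997769 0.10457683] ((556.2921142578125, 199.9948272705078), (70.06021881103516, 73.87516784667969), 135.037353515625)
```

```bash
python3 -m handwheel '[[-0.012,0.03,0,4,0.0919],[-0.028,0.072,0,9,0.0919],[-0.045,0.115,0,14,0.0919],[-0.062,0.158,0,19,0.0919],[-0.08,0.202,0,24,0.0919],[-0.098,0.247,0,30,0.0919],[-0.115,0.291,0,35,0.0919],[-0.132,0.335,0,40,0.0919],[-0.15,0.38,0,45,0.06],[-0.163,0.414,0,48,0.032]]' 20
python3 - <<'E'
from h import *
snap('wrist','w2')
E
```

```text
clock: 2.2
ee_pos: [0.5067, -0.1675, 0.2944]
orientation: [0.976, -0.216, 0.0, 0.0]
contact_force: [1.2, -0.8, 0.4]
gripper_width: 0.0781
```

View pics/w2.png

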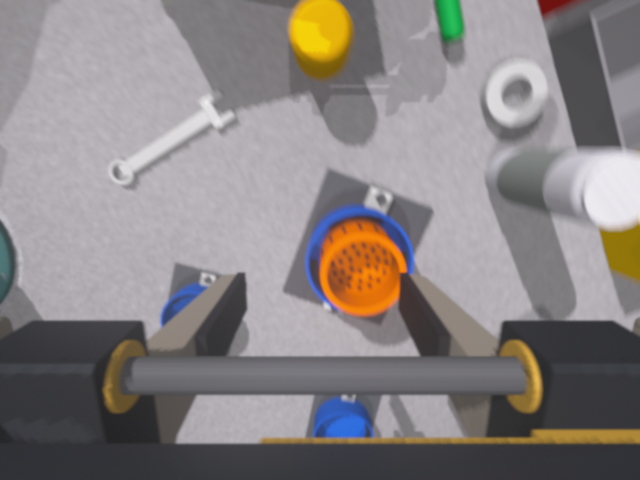

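The basket mouth is at (362,267), inside the blue pail, with both pail rims visible. Next I fit the rim from this view.

Run:
```python
from h import *
from scipy.optimize import least_squares
z=np.load('pics/w2.npz');c={k:z[k] for k in z};W=np.nan_to_num(world(z['d'],c))
hsv=cv2.cvtColor(z['p'],cv2.COLOR_RGB2HSV)
r=np.hypot(W[...,0]-.5205,W[...,1]+.2405)
m=(W[...,2]>.092)&(W[...,2]<.106)&(r<.056)&(hsv[...,1]>120)
q=W[m];f=least_squares(lambda p:np.hypot(q[:,0]-p[0],q[:,1]-p[1])-p[2],[.52,-.24,.044],loss='soft_l1',f_scale=.002)
print(m.sum(),f.x,np.median(q[:,2]),cv2.minEnclosingCircle((q[:,:2]*1e3).astype(np.float32)))
s=read_state();o=s['orientation'];h=2*np.arctan2(o[1],o[0]);xt=np.array([np.cos(h),np.sin(h)]);yt=np.array([np.sin(h),-np.cos(h)])
for ctr in [f.x[:2],np.array([.5207,-.2403])]:
    dl=ctr-.044*xt-s['ee_pos'][:2];print(np.degrees(h),dl@xt,dl@yt,s['ee_pos'])
cv2.imwrite('pics/crop.png',cv2.cvtColor(cv2.resize(z['p'][195:325,290:430],None,fx=5,fy=5,interpolation=2),cv2.COLOR_RGB2BGR)[:600])
```

```text
1811 [ 0.52044993 -0.23915745  0.0434322 ] 0.09807566110516527 ((520.4926147460938, -240.29507446289062), 48.08867645263672)
-25.442358234792426 -0.002831016877376308 0.05312825269939629 [ 0.50609765 -0.17349537  0.29475836]
-25.442358234792426 -0.002114358500272956 0.054052566948247956 [ 0.50609765 -0.17349537  0.29475836]
```

View pics/crop.png

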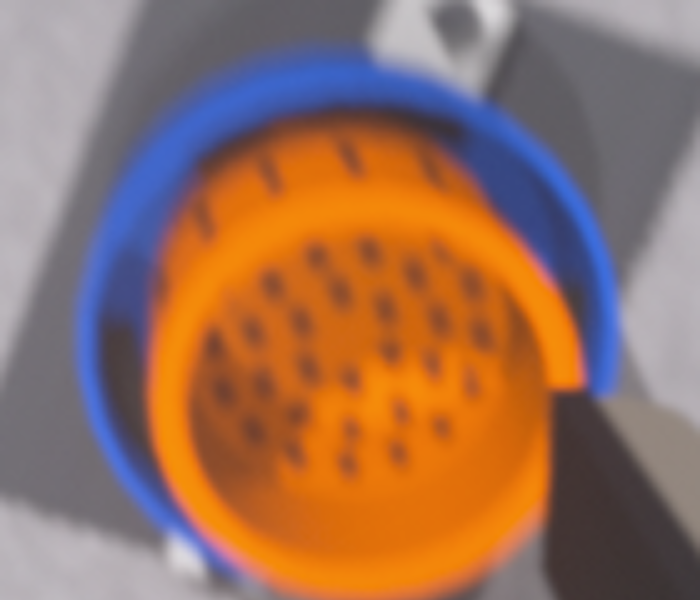

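```bash
python3 -m handwheel '[[0,0,0,0,0.032],[0,0,0,0,0.032],[0,0,0,0,0.032],[0,0,0,0,0.032]]' 20
python3 - <<'E'
from h import *
s=read_state();o=s['orientation'];h=2*np.arctan2(o[1],o[0]);xt=np.array([np.cos(h),np.sin(h)]);yt=np.array([np.sin(h),-np.cos(h)])
for ctr in [np.array([.5205,-.2400])]:
    dl=ctr-.044*xt-s['ee_pos'][:2];print(np.degrees(h),dl@xt,dl@yt,s['ee_pos'],s['contact_force'],s['gripper_width'],s['qpos'])
E
```

```text
clock: 2.65
ee_pos: [0.5076, -0.1631, 0.2941]
orientation: [0.977, -0.213, -0.0, -0.0]
contact_force: [0.1, 0.4, -0.4]
gripper_width: 0.0419
-24.54191257243059 -0.0002936767469536339 0.06461643260538026 [ 0.50758121 -0.16306736  0.29410161] [ 0.05471903  0.41371447 -0.36593424] 0.0418974569302599 [-0.34908957  0.20937212  0.7015664   1.83108477 -0.14777811  1.15394094
 -0.02648966]
```

```bash
python3 -m handwheel '[[0,0.02,0.03,0,0.032],[0,0.045,0.07,0,0.032],[0,0.0645,0.11,0,0.032],[0,0.0645,0.14,0,0.032],[0,0.0645,0.15,0,0.032],[0,0.0645,0.155,0,0.032],[0,0.0645,0.155,0,0.032]]' 20
python3 - <<'E'
from h import *
s=read_state();o=s['orientation'];h=2*np.arctan2(o[1],o[0]);xt=np.array([np.cos(h),np.sin(h)]);yt=np.array([np.sin(h),-np.cos(h)])
ctr=np.array([.5205,-.2400])
dl=ctr-.044*xt-s['ee_pos'][:2];print(np.degrees(h),dl@xt,dl@yt,s['ee_pos'],s['contact_force'],s['gripper_width'])
snap('wrist','w3');snap('scene','s3')
E
```

```text
clock: 3.35
ee_pos: [0.4813, -0.2227, 0.1397]
orientation: [0.977, -0.213, 0.0, -0.0]
contact_force: [1.3, 0.2, -0.2]
gripper_width: 0.0317
-24.61199567472994 -0.0011074841129011545 -0.0005736432683049106 [ 0.48126541 -0.22265803  0.13974186] [ 1.27063509  0.24971811 -0.16898078] 0.03174903468275019
```

View pics/w3.png

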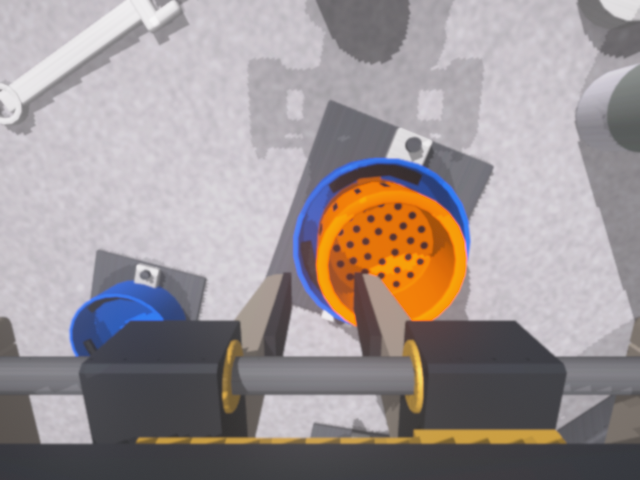

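The fingers straddle the left wall of the basket, one at (375,300) inside and one at (270,300) outside. I go down and close.

```bash
python3 -m handwheel '[[0,0,0.01,0,0.032],[0,0,0.02,0,0.032],[0,0,0.03,0,0.032],[0,0,0.04,0,0.032],[0,0,0.045,0,0.032],[0,0,0.045,0,0.032]]' 20 && python3 -m handwheel '[[0,0,0,0,0.02],[0,0,0,0,0.012],[0,0,0,0,0.004],[0,0,0,0,0.004],[0,0,0,0,0.004],[0,0,0,0,0.004]]' 35
python3 - <<'E'
from h import *
s=read_state();print(s['ee_pos'],s['orientation'],s['contact_force'],s['moment'],s['gripper_width'])
E
```

```text
clock: 4.05
ee_pos: [0.4797, -0.2231, 0.0931]
orientation: [0.977, -0.214, -0.001, 0.0]
contact_force: [-0.4, -0.5, -0.3]
gripper_width: 0.0321
clock: 4.65
ee_pos: [0.4809, -0.2232, 0.0946]
orientation: [0.977, -0.214, 0.001, -0.0]
contact_force: [0.9, 0.2, 1.3]
gripper_width: 0.0075
[ 0.48094167 -0.22324233  0.09455429] [ 9.76880466e-01 -2.13785445e-01  5.80376101e-04 -2.78994200e-05] [0.88635193 0.23008553 1.27191217] [ 0.03737473 -0.18370539  0.0396579 ] 0.0074669543083728685
```

```bash
for i in 1; do python3 -m handwheel '[[0,0,-0.001,0,0.004],[0,0,-0.002,0,0.004],[0,0,-0.002,0,0.004]]' 40; done; python3 -m handwheel '[[0,0,-0.001,0,0.004],[0,0,-0.002,0,0.004],[0,0,-0.002,0,0.004]]'; python3 -c "
from h import *
s=read_state();print(s['contact_force'],s['moment'],s['gripper_width'],s['clock'])"
```

```text
clock: 4.95
ee_pos: [0.4798, -0.223, 0.096]
orientation: [0.977, -0.214, -0.001, -0.0]
contact_force: [0.4, 0.5, -2.8]
gripper_width: 0.0072
clock: 5.25
ee_pos: [0.4802, -0.2233, 0.098]
orientation: [0.977, -0.214, -0.0, 0.0]
contact_force: [1.2, -2.2, -5.9]
gripper_width: 0.0068
[ 1.21150313 -2.2121221  -5.87930878] [-0.22075347 -0.0995908   0.06639526] 0.006838865386519275 5.25
```

Grip holds at about 7 mm. The pull is about 3 N beyond the weight. Next I twist about the basket axis in 15° steps.

```bash
python3 -m handwheel '[[0.0001,-0.0023,0,3,0.004],[0.0002,-0.0046,0,6,0.004],[0.0005,-0.0069,0,9,0.004],[0.001,-0.0091,0,12,0.004],[0.0015,-0.0114,0,15,0.004],[0.0015,-0.0114,0,15,0.004]]' ; python3 -c "
from h import *
s=read_state();print(s['contact_force'],s['moment'],s['gripper_width'],s['clock'])"
```

```text
clock: 5.85
ee_pos: [0.4864, -0.2134, 0.0979]
orientation: [0.941, -0.339, -0.0, 0.0]
contact_force: [0.5, -1.0, -6.5]
gripper_width: 0.0072
[ 0.52495523 -1.02164788 -6.54600977] [-0.32576114 -0.03037335  0.07763658] 0.0072149171323035825 5.85
```

```bash
python3 -m handwheel '[[0.0001,-0.0023,0,3,0.004],[0.0002,-0.0046,0,6,0.004],[0.0005,-0.0069,0,9,0.004],[0.001,-0.0091,0,12,0.004],[0.0015,-0.0114,0,15,0.004],[0.0015,-0.0114,0,15,0.004]]' ; python3 -c "
from h import *
s=read_state();print(s['contact_force'],s['moment'],s['gripper_width'],s['clock'])"
```

```text
clock: 6.45
ee_pos: [0.4947, -0.2055, 0.0979]
orientation: [0.888, -0.459, -0.0, 0.0]
contact_force: [-0.2, -1.8, -5.3]
gripper_width: 0.0072
[-0.21299734 -1.80469908 -5.25781589] [-0.22718524  0.06160356  0.04788862] 0.00722182639210451 6.45
```

```bash
python3 -m handwheel '[[0,0,-0.001,0,0.004],[0,0,-0.0015,0,0.004],[0,0,-0.0015,0,0.004]]' ; python3 -c "
from h import *
s=read_state();print(s['contact_force'],s['moment'],s['gripper_width'],s['clock'])"
```

```text
clock: 6.75
ee_pos: [0.4946, -0.2057, 0.0996]
orientation: [0.888, -0.459, -0.0, 0.0]
contact_force: [-0.1, -2.4, -7.5]
gripper_width: 0.007
[-0.07204858 -2.44739171 -7.51559193] [-0.26020158  0.08385831  0.07843173] 0.0070409630151183275 6.75
```

Force rose with the lift, so it is still under the tabs. I keep turning.

```bash
python3 -m handwheel '[[0.0001,-0.0023,0,3,0.004],[0.0002,-0.0046,0,6,0.004],[0.0005,-0.0069,0,9,0.004],[0.001,-0.0091,0,12,0.004],[0.001,-0.0091,0,12,0.004]]' ; python3 -c "
from h import *
s=read_state();print(s['contact_force'],s['moment'],s['gripper_width'],s['clock'])"
```

```text
clock: 7.25
ee_pos: [0.5029, -0.2011, 0.0995]
orientation: [0.835, -0.55, -0.0, 0.0]
contact_force: [0.1, -1.5, -6.2]
gripper_width: 0.0073
[ 0.06008428 -1.45960397 -6.24304954] [-0.17763349 -0.04834131  0.00199838] 0.007339688435723297 7.25
```

```bash
python3 -m handwheel '[[0.0001,-0.0023,0,3,0.004],[0.0002,-0.0046,0,6,0.004],[0.0005,-0.0069,0,9,0.004],[0.001,-0.0091,0,12,0.004],[0.001,-0.0091,0,12,0.004]]' ; python3 -c "
from h import *
s=read_state();print(s['contact_force'],s['moment'],s['gripper_width'],s['clock'])"
```

```text
clock: 7.75
ee_pos: [0.5122, -0.1987, 0.1]
orientation: [0.774, -0.634, 0.0, -0.0]
contact_force: [0.3, -0.8, -4.0]
gripper_width: 0.0072
[ 0.31571707 -0.81287558 -4.02530399] [-0.18068279  0.10667687 -0.03012768] 0.0071763055328917715 7.75
```

```bash
python3 -m handwheel '[[0,0,-0.001,0,0.004],[0,0,-0.0015,0,0.004],[0,0,-0.0015,0,0.004]]' ; python3 -c "
from h import *
s=read_state();print(s['contact_force'],s['moment'],s['gripper_width'],s['clock'])"
```

```text
clock: 8.05
ee_pos: [0.5117, -0.1986, 0.1014]
orientation: [0.773, -0.634, 0.0, -0.0]
contact_force: [0.3, -1.0, -5.3]
gripper_width: 0.0073
[ 0.29715662 -0.9874512  -5.30863851] [-0.20442911  0.08980897  0.05118952] 0.0073423109160797575 8.05
```

```bash
python3 -m handwheel '[[0.0001,-0.0023,0,3,0.004],[0.0002,-0.0046,0,6,0.004],[0.0004,-0.0061,0,8,0.004],[0.0004,-0.0061,0,8,0.004]]' ; python3 -c "
from h import *
s=read_state();print(s['contact_force'],s['moment'],s['gripper_width'],s['clock'])"; python3 -m handwheel '[[0,0,-0.0005,0,0.004],[0,0,-0.001,0,0.004],[0,0,-0.001,0,0.004]]' ; python3 -c "
from h import *
s=read_state();print(s['contact_force'],s['moment'],s['gripper_width'],s['clock'])"
```

```text
clock: 8.45
ee_pos: [0.5179, -0.1979, 0.1012]
orientation: [0.727, -0.686, 0.0, 0.0]
contact_force: [-0.2, -1.2, -4.0]
gripper_width: 0.0071
[-0.2336105  -1.21846357 -3.98829108] [-0.29086283  0.15191481 -0.03198562] 0.007106065120188317 8.45
clock: 8.75
ee_pos: [0.5176, -0.1978, 0.1022]
orientation: [0.727, -0.686, -0.0, -0.0]
contact_force: [-0.6, -1.0, -5.1]
gripper_width: 0.0072
[-0.62771363 -1.01547984 -5.07124792] [-0.27489628  0.15011284  0.05136071] 0.007183734567723461 8.75
```

```bash
python3 -m handwheel '[[0,0,-0.0005,0,0.004],[0,0,-0.001,0,0.004],[0,0,-0.001,0,0.004],[0,0,-0.001,0,0.004]]' ; python3 -c "
from h import *
s=read_state();print(s['contact_force'],s['moment'],s['gripper_width'],s['clock']);snap('wrist','w4');snap('scene','s4')
print(read_state()['contact_force'])
for n,b in (('w4',(150,400,220,520)),('s4',(170,290,220,320))):
    p=cv2.imread('pics/'+n+'.png')[b[0]:b[1],b[2]:b[3]];cv2.imwrite('pics/'+n+'c.png',cv2.resize(p,None,fx=min(800/p.shape[1],600/p.shape[0]),fy=min(800/p.shape[1],600/p.shape[0])))"
```

```text
clock: 9.15
ee_pos: [0.5178, -0.1978, 0.1032]
orientation: [0.727, -0.686, 0.0, -0.0]
contact_force: [-0.2, -1.9, -3.9]
gripper_width: 0.007
[-0.23348757 -1.87202046 -3.94927589] [-0.27185125  0.119847    0.00929801] 0.007029059144184035 9.15
[-0.5868993  -1.17547632 -4.94663354]
```

View pics/w4c.png

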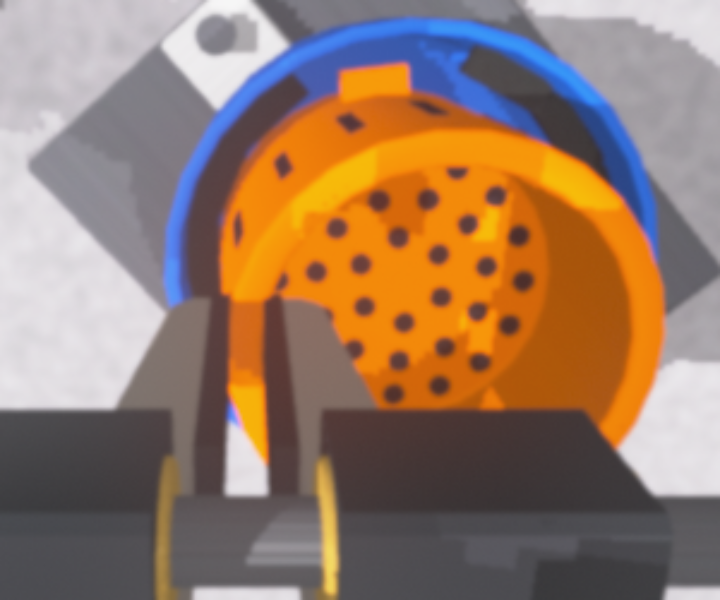

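View pics/s4c.png

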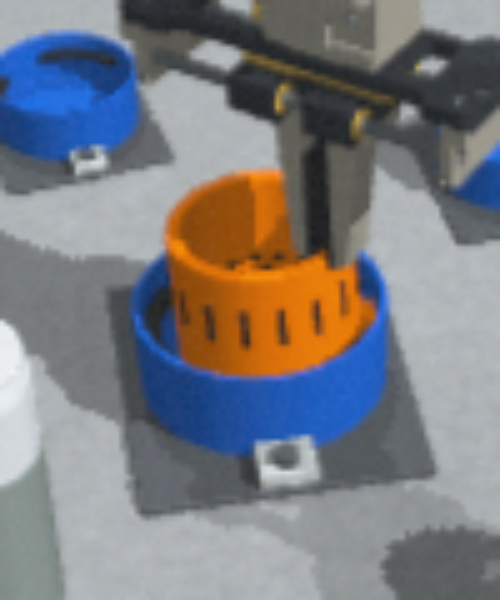

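The orange lug at crop (375,80) sits in the blue gap between two black tabs, clear on both sides. The pull no longer rises with lift, so it is free. I ease it up.

```bash
python3 -m handwheel '[[0,0,-0.001,0,0.004],[0,0,-0.002,0,0.004],[0,0,-0.003,0,0.004],[0,0,-0.004,0,0.004],[0,0,-0.005,0,0.004],[0,0,-0.006,0,0.004]]' && python3 -m handwheel '[[0,0,-0.002,0,0.004],[0,0,-0.004,0,0.004],[0,0,-0.006,0,0.004],[0,0,-0.008,0,0.004],[0,0,-0.01,0,0.004]]'
```

```text
clock: 9.85
ee_pos: [0.5178, -0.1977, 0.1093]
orientation: [0.727, -0.686, 0.0, -0.0]
contact_force: [1.0, -1.6, -4.4]
gripper_width: 0.0075
clock: 10.35
ee_pos: [0.5178, -0.1977, 0.1194]
orientation: [0.727, -0.686, 0.0, -0.0]
contact_force: [0.4, -1.4, -3.8]
gripper_width: 0.0073
```

```bash
python3 -m handwheel '[[0,0,-0.005,0,0.004],[0,0,-0.012,0,0.004],[0,0,-0.022,0,0.004],[0,0,-0.034,0,0.004],[0,0,-0.048,0,0.004],[0,0,-0.064,0,0.004],[0,0,-0.08,0,0.004],[0,0,-0.096,0,0.004],[0,0,-0.11,0,0.004],[0,0,-0.115,0,0.004]]' && python3 -m handwheel '[[0,0,0,0,0.004],[0,0,0,0,0.004],[0,0,0,0,0.004]]'
python3 - <<'E'
from h import *
s=read_state();print(s['ee_pos'],s['orientation'],s['contact_force'],s['moment'],s['qpos'])
for n in ['scene','wrist','top']: snap(n,n[0]+'5')
E
```

```text
clock: 11.35
ee_pos: [0.5185, -0.1981, 0.2361]
orientation: [0.727, -0.686, 0.001, -0.001]
contact_force: [0.2, -0.7, -4.3]
gripper_width: 0.0072
clock: 11.65
ee_pos: [0.5173, -0.1975, 0.2335]
orientation: [0.727, -0.686, -0.001, 0.0]
contact_force: [-0.7, 0.2, -3.6]
gripper_width: 0.0072
[ 0.51729721 -0.19746527  0.23346497] [ 7.27163913e-01 -6.86463488e-01 -6.09113258e-04  3.90478410e-04] [-0.68329184  0.20878982 -3.550646  ] [0.09666993 0.14346678 0.00166133] [-0.5036009   0.4227049   1.04981026  1.86828957 -0.41214088  1.09119401
 -0.80811163]
```

View pics/s5.png

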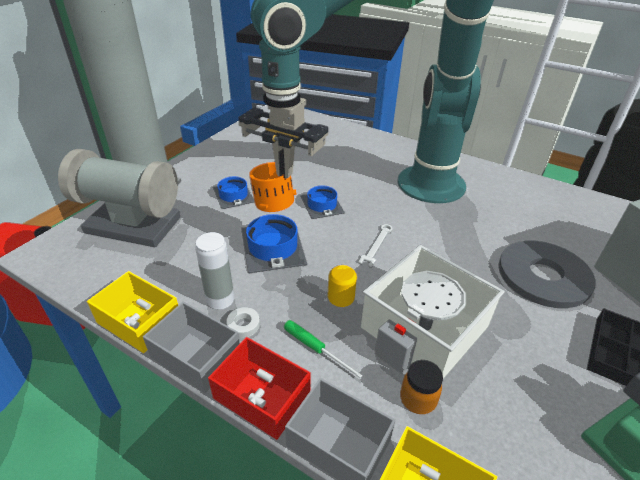

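View pics/w5.png

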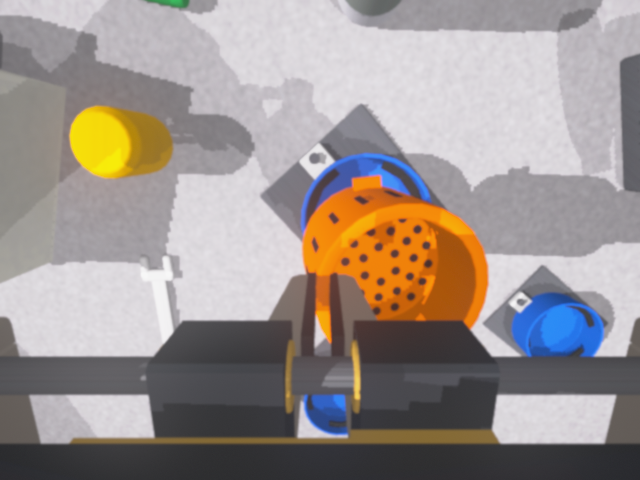

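The basket is out of the pail and hanging in the grip, with the pail empty at scene (272,238). I measure its position in the tool frame and any tilt.

```bash
cat > rim.py <<'E'
from h import *
import sys
from scipy.optimize import least_squares
def rim(fn,tcp,ori,name=''):
    z=np.load(f'pics/{fn}.npz');c={k:z[k] for k in z};W=np.nan_to_num(world(z['d'],c))
    hsv=cv2.cvtColor(z['p'],cv2.COLOR_RGB2HSV);org=(hsv[...,0]>3)&(hsv[...,0]<20)&(hsv[...,1]>140)
    h=2*np.arctan2(ori[1],ori[0]);xt=np.array([np.cos(h),np.sin(h)]);yt=np.array([np.sin(h),-np.cos(h)])
    g=tcp[:2]+.044*xt; m=org&(np.hypot(W[...,0]-g[0],W[...,1]-g[1])<.065)&(W[...,2]>tcp[2]-.1)&(W[...,2]<tcp[2]+.03)
    q=W[m]; zt=np.percentile(q[:,2],97); 
    A=None; sel=q[(abs(q[:,2]-(tcp[2]+.003))<.009)]
    for _ in range(6):
        r=np.hypot(sel[:,0]-g[0],sel[:,1]-g[1])
        f=least_squares(lambda p:np.hypot(sel[:,0]-p[0],sel[:,1]-p[1])-p[2],[*g,.044],loss='soft_l1',f_scale=.002).x
        A,*_=np.linalg.lstsq(np.c_[sel[:,:2]-f[:2],np.ones(len(sel))],sel[:,2],rcond=None)
        res=q[:,2]-np.c_[q[:,:2]-f[:2],np.ones(len(q))]@A; rr=np.hypot(q[:,0]-f[0],q[:,1]-f[1])
        sel=q[(abs(res)<.004)&(rr<.051)&(rr>.037)]
    print(fn,len(sel),'ctr',f.round(4),'z',A[2].round(4),'slope tool x,y',(A[:2]@xt).round(3),(A[:2]@yt).round(3),'ctr in tool',((f[:2]-tcp[:2])@xt).round(4),((f[:2]-tcp[:2])@yt).round(4),'hdg',np.degrees(h).round(2))
    return f,xt,yt
E
python3 - <<'E'
from rim import *
for f in ['w5','s5','t5']: rim(f,np.array([.5173,-.1975,.2335]),[.727164,-.686463])
E
```

```text
w5 4486 ctr [ 0.5186 -0.2393  0.0429] z 0.2311 slope tool x,y -0.136 -0.016 ctr in tool 0.0418 0.0011 hdg -86.7
s5 221 ctr [ 0.5197 -0.238   0.0431] z 0.2291 slope tool x,y -0.124 -0.027 ctr in tool 0.0406 -0.0001 hdg -86.7
t5 224 ctr [ 0.5165 -0.2398  0.0437] z 0.231 slope tool x,y -0.141 -0.017 ctr in tool 0.0422 0.0032 hdg -86.7
```

Rotation sag is about 7.5° (far side low), and the centre stays about 44 mm along tool x. It should right itself on contact. I carry it over the washer.

```bash
python3 -m handwheel '[[-0.006,-0.001,0,0,0.004],[-0.018,-0.002,0,0,0.004],[-0.035,-0.003,0,0,0.004],[-0.057,-0.005,0,0,0.004],[-0.082,-0.007,0,0,0.004],[-0.108,-0.009,0,0,0.004],[-0.134,-0.011,0,0,0.004],[-0.16,-0.013,0,0,0.004],[-0.186,-0.015,0,0,0.004],[-0.212,-0.017,0,0,0.004]]' && python3 -m handwheel '[[-0.026,-0.002,0,-4,0.004],[-0.052,-0.004,0,-9,0.004],[-0.078,-0.006,0,-14,0.004],[-0.104,-0.008,0,-19,0.004],[-0.13,-0.01,0,-24,0.004],[-0.155,-0.012,0,-29,0.004],[-0.177,-0.013,0,-34,0.004],[-0.195,-0.014,0,-38,0.004],[-0.208,-0.015,0,-41,0.004],[-0.2145,-0.0155,0,-42,0.004]]' && python3 -m handwheel '[[0,0,0,0,0.004],[0,0,0,0,0.004],[0,0,0,0,0.004],[0,0,0,0,0.004]]'
python3 - <<'E'
from rim import *
s=read_state();print(s['clock'],s['ee_pos'],s['contact_force'])
for n in ['wrist','scene','top']: snap(n,n[0]+'6')
for n in 'wst':
    f,xt,yt=rim(n+'6',np.array(s['ee_pos']),s['orientation'])
d=np.array([.5567,.1993])-.044*xt-s['ee_pos'][:2];print(d@xt,d@yt)
E
```

```text
clock: 12.8
ee_pos: [0.5222, 0.0172, 0.2342]
orientation: [0.728, -0.686, -0.0, -0.0]
contact_force: [1.0, 0.5, -3.6]
gripper_width: 0.0068
clock: 13.8
ee_pos: [0.5252, 0.2319, 0.234]
orientation: [0.926, -0.378, -0.0, -0.0]
contact_force: [0.7, -0.5, -4.4]
gripper_width: 0.0071
clock: 14.2
ee_pos: [0.5258, 0.229, 0.2343]
orientation: [0.925, -0.381, 0.0, 0.0]
contact_force: [0.5, 0.1, -3.7]
gripper_width: 0.0066
14.2 [0.5258039  0.22901448 0.234285  ] [ 0.53353162  0.08527092 -3.74167517]
w6 5239 ctr [0.5542 0.1989 0.0432] z 0.2318 slope tool x,y -0.137 -0.018 ctr in tool 0.0414 0.0013 hdg -44.8
s6 472 ctr [0.5564 0.1981 0.0437] z 0.2305 slope tool x,y -0.128 -0.012 ctr in tool 0.0435 0.0003 hdg -44.8
t6 301 ctr [0.5524 0.1963 0.0432] z 0.231 slope tool x,y -0.133 -0.009 ctr in tool 0.0419 0.0045 hdg -44.8
-0.0011391729208446695 -0.0006843693217741673
```

View pics/w6.png

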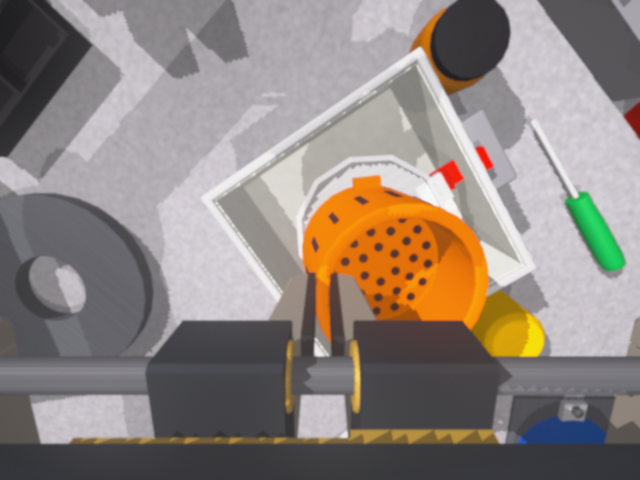

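```bash
python3 -m handwheel '[[-0.001,0,0.004,0,0.004],[-0.001,0,0.01,0,0.004],[-0.001,0,0.017,0,0.004],[-0.001,0,0.023,0,0.004],[-0.001,0,0.026,0,0.004],[-0.001,0,0.028,0,0.004],[-0.001,0,0.028,0,0.004]]' && python3 -m handwheel '[[0,0,0.001,0,0.004],[0,0,0.002,0,0.004],[0,0,0.003,0,0.004],[0,0,0.004,0,0.004],[0,0,0.005,0,0.004]]'&& python3 -m handwheel '[[0,0,0.001,0,0.004],[0,0,0.002,0,0.004],[0,0,0.003,0,0.004]]'
```

```text
clock: 15.05
ee_pos: [0.5249, 0.2305, 0.2059]
orientation: [0.925, -0.38, -0.0, 0.0]
contact_force: [-0.9, -0.2, -3.8]
gripper_width: 0.0069
clock: 15.55
ee_pos: [0.525, 0.2307, 0.2012]
orientation: [0.925, -0.38, 0.0, -0.0]
contact_force: [-0.2, 0.2, -4.9]
gripper_width: 0.0069
clock: 15.85
ee_pos: [0.5249, 0.2306, 0.1981]
orientation: [0.925, -0.38, 0.0, -0.0]
contact_force: [0.0, 0.3, -3.5]
gripper_width: 0.007
```

```bash
python3 -m handwheel '[[0,0,0.001,0,0.004],[0,0,0.002,0,0.004],[0,0,0.003,0,0.004],[0,0,0.003,0,0.004]]'&& python3 -m handwheel '[[0,0,0.001,0,0.004],[0,0,0.002,0,0.004],[0,0,0.002,0,0.004]]'
python3 - <<'E'
from rim import *
s=read_state();print(s['clock'],s['ee_pos'],s['contact_force'])
snap('wrist','w7');rim('w7',np.array(s['ee_pos']),s['orientation'])
E
```

```text
clock: 16.25
ee_pos: [0.5249, 0.2307, 0.1951]
orientation: [0.925, -0.38, -0.0, 0.0]
contact_force: [0.5, -0.2, -3.7]
gripper_width: 0.0071
clock: 16.55
ee_pos: [0.5249, 0.2307, 0.1932]
orientation: [0.925, -0.38, -0.0, -0.0]
contact_force: [-0.8, 0.5, -1.9]
gripper_width: 0.007
16.55 [0.52494507 0.23072973 0.19315238] [-0.75758377  0.54410276 -1.87332633]
w7 5376 ctr [0.5534 0.2004 0.0434] z 0.1929 slope tool x,y -0.087 -0.018 ctr in tool 0.0416 0.0015 hdg -44.7
```

The basket has touched the platform and is righting itself (slope −0.137 → −0.087). I continue in small steps.

```bash
python3 -m handwheel '[[0,0,0.001,0,0.004],[0,0,0.002,0,0.004],[0,0,0.003,0,0.004],[0,0,0.003,0,0.004]]'
python3 - <<'E'
from rim import *
s=read_state();print(s['clock'],s['ee_pos'],s['contact_force'])
snap('wrist','w8');rim('w8',np.array(s['ee_pos']),s['orientation'])
E
```

```text
clock: 17.0
ee_pos: [0.5249, 0.2308, 0.1901]
orientation: [0.925, -0.38, -0.0, -0.0]
contact_force: [-0.6, 0.9, -1.3]
gripper_width: 0.0073
17.0 [0.52493419 0.23080188 0.19014819] [-0.56201437  0.91279436 -1.2620222 ]
w8 5507 ctr [0.5535 0.2003 0.0435] z 0.1914 slope tool x,y -0.052 -0.014 ctr in tool 0.0417 0.0016 hdg -44.69
```

```bash
python3 -m handwheel '[[0,0,0.001,0,0.004],[0,0,0.002,0,0.004],[0,0,0.002,0,0.004]]'
python3 - <<'E'
from rim import *
s=read_state();print(s['clock'],s['ee_pos'],s['contact_force'])
snap('wrist','w9');rim('w9',np.array(s['ee_pos']),s['orientation'])
snap('scene','s9');rim('s9',np.array(s['ee_pos']),s['orientation'])
E
```

```text
clock: 17.35
ee_pos: [0.5249, 0.2307, 0.1881]
orientation: [0.925, -0.38, 0.0, -0.0]
contact_force: [-1.0, 0.8, -0.7]
gripper_width: 0.0066
17.35 [0.52494569 0.23073577 0.18813241] [-0.96810331  0.78211613 -0.67991304]
w9 5573 ctr [0.5535 0.2002 0.0435] z 0.1904 slope tool x,y -0.029 -0.012 ctr in tool 0.0418 0.0016 hdg -44.69
s9 446 ctr [0.5562 0.1992 0.0438] z 0.189 slope tool x,y -0.023 -0.012 ctr in tool 0.0444 0.0004 hdg -44.69
```

```bash
python3 -m handwheel '[[0,0,0.001,0,0.004],[0,0,0.002,0,0.004],[0,0,0.002,0,0.004]]'
python3 - <<'E'
from rim import *
s=read_state();print(s['clock'],s['ee_pos'],s['contact_force'])
snap('wrist','w10');rim('w10',np.array(s['ee_pos']),s['orientation'])
E
```

```text
clock: 17.75
ee_pos: [0.525, 0.2308, 0.1862]
orientation: [0.925, -0.38, 0.0, -0.0]
contact_force: [-0.5, 2.2, 1.5]
gripper_width: 0.007
17.75 [0.52503819 0.23081547 0.18618836] [-0.53114432  2.23291115  1.53066869]
w10 5658 ctr [0.5537 0.2003 0.0435] z 0.1894 slope tool x,y -0.008 -0.005 ctr in tool 0.0418 0.0015 hdg -44.69
```

Level to within 0.01 rad, with a slight downward load. I lower the grip force and open slowly.

```bash
python3 -m handwheel '[[0,0,0,0,0.006],[0,0,0,0,0.006]]' 5 && python3 -m handwheel '[[0,0,0,0,0.01],[0,0,0,0,0.014],[0,0,0,0,0.02],[0,0,0,0,0.028],[0,0,0,0,0.032],[0,0,0,0,0.032]]' 5
python3 - <<'E'
from rim import *
s=read_state();print(s['clock'],s['ee_pos'],s['contact_force'],s['gripper_width'])
for n in ['wrist','scene','top']:
    snap(n,n[0]+'11'); rim(n[0]+'11',np.array(s['ee_pos']),s['orientation'])
E
```

```text
clock: 18.0
ee_pos: [0.5248, 0.2303, 0.186]
orientation: [0.925, -0.38, -0.0, 0.0]
contact_force: [-1.2, 1.9, -0.7]
gripper_width: 0.0092
clock: 18.6
ee_pos: [0.5251, 0.2306, 0.1863]
orientation: [0.925, -0.38, 0.0, -0.0]
contact_force: [-0.0, -0.2, -0.1]
gripper_width: 0.0323
18.6 [0.52508393 0.23056076 0.1862672 ] [-0.0451898  -0.18991641 -0.07915789] 0.03233315888765199
w11 6005 ctr [0.5542 0.2009 0.0431] z 0.1891 slope tool x,y -0.002 -0.004 ctr in tool 0.0416 0.0005 hdg -44.71
s11 440 ctr [0.5564 0.1995 0.0436] z 0.1879 slope tool x,y 0.006 -0.001 ctr in tool 0.0441 0.0 hdg -44.71
t11 273 ctr [0.5536 0.1981 0.0441] z 0.189 slope tool x,y -0.004 -0.011 ctr in tool 0.0431 0.003 hdg -44.71
```

Standing level and within about 4 mm of centre in all three cameras. I withdraw, close the fingers and go over the basket's middle.

```bash
python3 -m handwheel '[[0,0,-0.005,0,0.032],[0,0,-0.015,0,0.032],[0,0,-0.028,0,0.032],[0,0,-0.04,0,0.032],[0,0,-0.048,0,0.032],[0,0,-0.05,0,0.032],[0.01,0,-0.05,0,0.02],[0.025,0,-0.05,0,0.01],[0.038,0,-0.05,0,0],[0.044,0,-0.05,0,0]]' 20 && python3 -m handwheel '[[0,0,0.005,0,0],[0,0,0.015,0,0],[0,0,0.025,0,0],[0,0,0.03,0,0],[0,0,0.03,0,0],[0,0,0.03,0,0]]'
python3 - <<'E'
from rim import *
s=read_state();print(s['clock'],s['ee_pos'],s['contact_force'],s['gripper_width'])
snap('wrist','w12'); snap('scene','s12')
E
```

```text
clock: 19.75
ee_pos: [0.5572, 0.1977, 0.2359]
orientation: [0.924, -0.381, 0.0, 0.001]
contact_force: [0.0, 0.1, -0.2]
gripper_width: 0.002
clock: 20.35
ee_pos: [0.5562, 0.1999, 0.2061]
orientation: [0.925, -0.38, -0.0, 0.0]
contact_force: [0.3, 0.5, 0.7]
gripper_width: 0.0004
20.35 [0.55615163 0.19988649 0.20611424] [0.29793149 0.54616354 0.73616964] 0.0003942186596260197
```

View pics/w12.png

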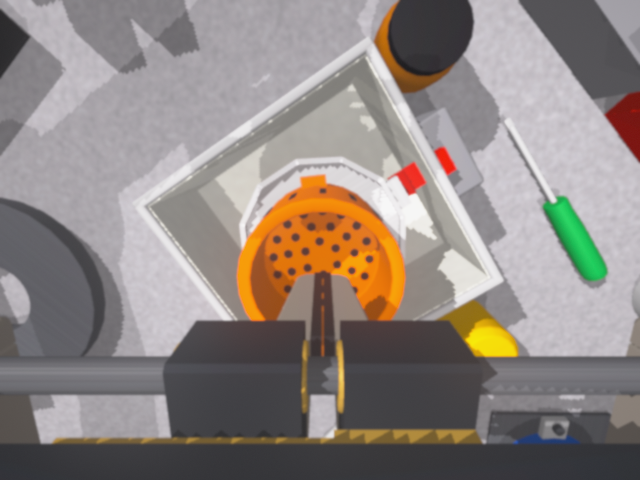

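View pics/s12.png

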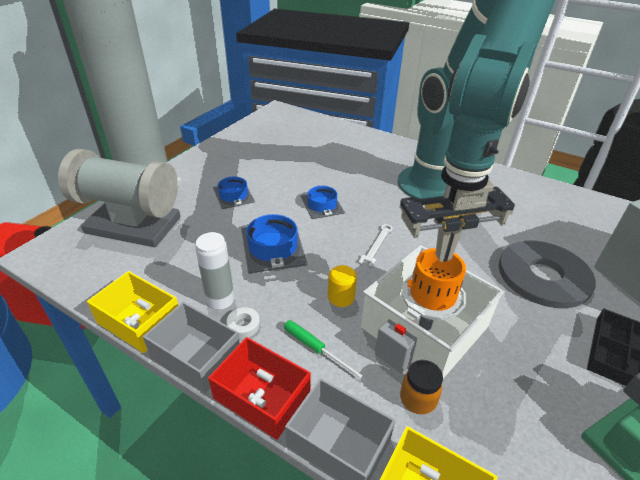

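The closed fingers are at the basket's centre (wrist image 322,280), and the basket stands upright on the platform. I go down to feel for its floor, expected at TCP z of about 0.165.

```bash
python3 -m handwheel '[[0,0,0.006,0,0],[0,0,0.016,0,0],[0,0,0.026,0,0],[0,0,0.032,0,0],[0,0,0.035,0,0],[0,0,0.037,0,0],[0,0,0.038,0,0],[0,0,0.039,0,0]]' && python3 -m handwheel '[[0,0,0.001,0,0],[0,0,0.002,0,0],[0,0,0.003,0,0],[0,0,0.004,0,0]]'
```

```text
clock: 21.25
ee_pos: [0.5565, 0.1997, 0.1674]
orientation: [0.925, -0.38, 0.0, -0.0]
contact_force: [-0.5, -0.1, 0.0]
gripper_width: 0.0003
clock: 21.65
ee_pos: [0.5563, 0.1997, 0.1632]
orientation: [0.925, -0.38, 0.0, -0.0]
contact_force: [0.3, -0.2, 0.7]
gripper_width: 0.0007
```

```bash
python3 -m handwheel '[[0,0,0.001,0,0],[0,0,0.002,0,0],[0,0,0.003,0,0],[0,0,0.004,0,0]]'
```

```text
clock: 22.05
ee_pos: [0.5562, 0.1997, 0.1591]
orientation: [0.925, -0.38, 0.0, -0.0]
contact_force: [-0.1, 0.1, 0.1]
gripper_width: 0.0004
```

There is no contact yet, 6 mm below where I expected it. I look before going on.

Run:
```python
from rim import *
s=read_state();print(s['clock'],s['ee_pos'],s['contact_force'],s['joint_torque'])
snap('wrist','w13'); snap('scene','s13')
for n in ['w13','s13']:
  rim(n,np.array([.525,.2306,.186]),s['orientation'])
p=cv2.imread('pics/s13.png')[220:390,350:510];cv2.imwrite('pics/s13c.png',cv2.resize(p,None,fx=3.5,fy=3.5))
for n in ['w12','s12','w11']:
    z=np.load(f'pics/{n}.npz');c={k:z[k] for k in z};W=np.nan_to_num(world(z['d'],c));r=np.hypot(W[...,0]-.556,W[...,1]-.1995);q=W[(r<.033)&(W[...,2]<.17)&(W[...,2]>.09)][:,2];print(n,len(q),np.percentile(q,[5,25,50,75,95]).round(4))
```

```text
22.05 [0.55623354 0.19971631 0.15912913] [-0.12709901  0.08524709  0.08243159] [-3.79948632e-02 -4.32798278e+01  9.44121927e+00 -2.07477254e+01
 -2.99412967e-02 -2.51698808e-02 -9.37386911e-03]
w13 6437 ctr [0.5546 0.2003 0.0432] z 0.1892 slope tool x,y -0.001 -0.002 ctr in tool 0.0424 0.0007 hdg -44.7
s13 410 ctr [0.5564 0.1996 0.0435] z 0.188 slope tool x,y 0.001 0.007 ctr in tool 0.0442 -0.0 hdg -44.7
w12 5421 [0.1425 0.1432 0.1437 0.1441 0.1448]
s12 131 [0.1409 0.1422 0.143  0.1437 0.1448]
w11 6241 [0.1425 0.1432 0.1436 0.1441 0.1447]
```

View pics/s13c.png

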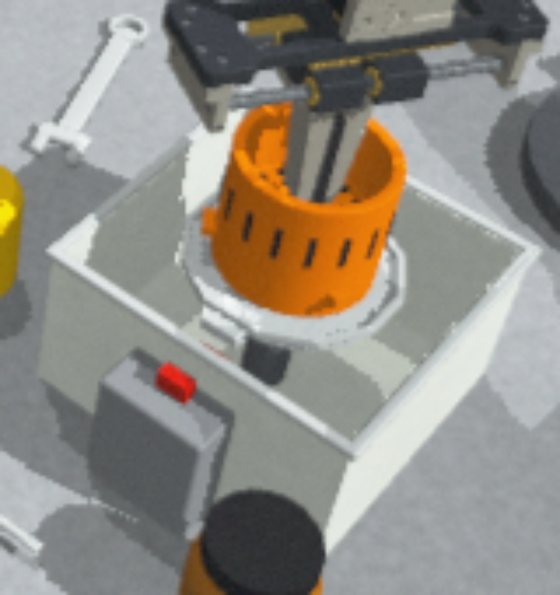

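The platform is still raised and the basket floor measures z ≈ 0.1435, so nothing is off except the tip length. I keep feeling downward.

```bash
python3 -m handwheel '[[0,0,0.001,0,0],[0,0,0.002,0,0],[0,0,0.003,0,0]]'; python3 -m handwheel '[[0,0,0.001,0,0],[0,0,0.002,0,0],[0,0,0.003,0,0]]'
```

```text
clock: 22.45
ee_pos: [0.5562, 0.1997, 0.1561]
orientation: [0.925, -0.38, -0.0, -0.0]
contact_force: [-0.1, 0.3, -0.7]
gripper_width: 0.0003
clock: 22.75
ee_pos: [0.5562, 0.1997, 0.1531]
orientation: [0.925, -0.38, 0.0, -0.0]
contact_force: [-0.2, -0.0, -0.3]
gripper_width: 0.0008
```

Run:
```python
from rim import *
s=read_state();print(s['clock'],s['ee_pos'],s['contact_force'],s['moment'],s['joint_torque'].round(2) if hasattr(s['joint_torque'],'round') else s['joint_torque'])
snap('wrist','w14'); snap('scene','s14');
for n in ['w14','s14']:
  rim(n,np.array([.525,.2306,.186]),s['orientation'])
p=cv2.imread('pics/s14.png')[220:390,350:510];cv2.imwrite('pics/s14c.png',cv2.resize(p,None,fx=3.5,fy=3.5))
p=cv2.imread('pics/w14.png')[140:340,220:440];cv2.imwrite('pics/w14c.png',cv2.resize(p,None,fx=3,fy=3))
for n in ['w14','s14','s13','s12','s11']:
    z=np.load(f'pics/{n}.npz');c={k:z[k] for k in z};W=np.nan_to_num(world(z['d'],c))
    r=np.hypot(W[...,0]-.556,W[...,1]-.1995);h=cv2.cvtColor(z['p'],cv2.COLOR_RGB2HSV)
    fl=(r<.037)&(h[...,1]>140)&(W[...,2]<.175);q=W[fl][:,2];print(n,'floor',np.percentile(q,[25,50,75]).round(4))
    r2=np.hypot(W[...,0]-.5567,W[...,1]-.1993);pl=(r2<.058)&(r2>.05)&(h[...,1]<40)&(W[...,2]<.12);print('plat',pl.sum(),np.median(W[pl][:,2]))
    fg=(r<.03)&(h[...,1]<90)&(W[...,2]<.19);print('finger low',fg.sum(),np.percentile(W[fg][:,2],[0,2,5,20]).round(4) if fg.sum() else '')
```

```text
22.75 [0.5562437  0.19967656 0.15311206] [-0.15098204 -0.00495803 -0.29209229] [-0.06055796  0.09508141  0.00115067] [-4.000e-02 -4.357e+01  9.500e+00 -2.053e+01 -3.000e-02 -2.000e-02
 -1.000e-02]
w14 6742 ctr [0.5548 0.2004 0.0431] z 0.1891 slope tool x,y -0.0 -0.006 ctr in tool 0.0424 0.0005 hdg -44.7
s14 379 ctr [0.5565 0.1998 0.0435] z 0.188 slope tool x,y -0.001 0.007 ctr in tool 0.0441 -0.0003 hdg -44.7
w14 floor [0.1432 0.1436 0.1441]
plat 2870 0.10560463539319345
finger low 1474 [0.1427 0.1447 0.1575 0.1664]
s14 floor [0.142  0.1428 0.1436]
plat 379 0.10418634481940975
finger low 430 [0.0017 0.0027 0.0038 0.0056]
s13 floor [0.1423 0.143  0.1439]
plat 380 0.10414267769374377
finger low 422 [0.0015 0.0028 0.0034 0.0051]
s12 floor [0.142  0.1429 0.1435]
plat 378 0.1041488207700079
finger low 267 [-0.0002  0.0025  0.0033  0.0044]
s11 floor [0.1421 0.1427 0.1435]
plat 387 0.10425886375682968
finger low 270 [0.0015 0.0024 0.0029 0.0043]
```

View pics/s14c.png

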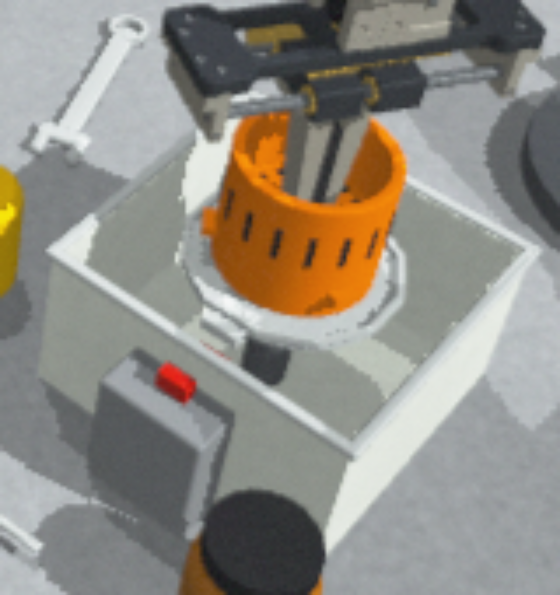

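View pics/w14c.png

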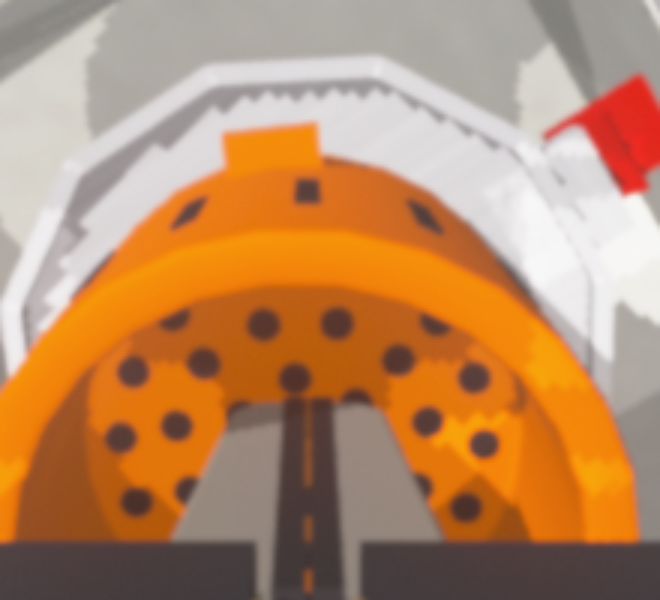

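The image shows the fingertips still short of the floor, with the basket and platform unmoved. I continue in small steps under force watch.

```bash
python3 -m handwheel '[[0,0,0.001,0,0],[0,0,0.002,0,0],[0,0,0.003,0,0]]'; python3 -m handwheel '[[0,0,0.001,0,0],[0,0,0.002,0,0],[0,0,0.003,0,0]]'
```

```text
clock: 23.15
ee_pos: [0.5562, 0.1997, 0.1501]
orientation: [0.925, -0.38, 0.0, -0.0]
contact_force: [-0.1, -0.3, 0.2]
gripper_width: 0.0004
clock: 23.45
ee_pos: [0.5562, 0.1997, 0.1471]
orientation: [0.925, -0.38, 0.0, -0.0]
contact_force: [0.3, -0.6, -0.5]
gripper_width: 0.0006
```

Run:
```python
from rim import *
s=read_state()
snap('wrist','w15'); snap('scene','s15'); snap('top','t15')
z=np.load('pics/w15.npz');c={k:z[k] for k in z};W=world(z['d'],c)
for v in range(262,320,4): print(v,[tuple(W[v,u].round(3)) for u in (300,312,335,345)])
R=cv2.Rodrigues(c['rvec'])[0]
for tz in (.147,.137,.125):
    X=R@np.array([.5562,.1997,tz])+c['tvec'].ravel();print(tz,X[0]/X[2]*c['fx']+c['cx'],X[1]/X[2]*c['fy']+c['cy'],X[2])
cam=-R.T@c['tvec'].ravel();print(cam)
p=cv2.imread('pics/w15.png')[140:340,220:440];cv2.imwrite('pics/w15c.png',cv2.resize(p,None,fx=3,fy=3))
```

```text
262 [(np.float64(0.557), np.float64(0.218), np.float64(0.143)), (np.float64(0.562), np.float64(0.214), np.float64(0.144)), (np.float64(0.57), np.float64(0.205), np.float64(0.143)), (np.float64(0.574), np.float64(0.202), np.float64(0.143))]
266 [(np.float64(0.556), np.float64(0.216), np.float64(0.143)), (np.float64(0.56), np.float64(0.212), np.float64(0.143)), (np.float64(0.569), np.float64(0.204), np.float64(0.143)), (np.float64(0.573), np.float64(0.2), np.float64(0.144))]
270 [(np.float64(0.554), np.float64(0.215), np.float64(0.143)), (np.float64(0.558), np.float64(0.21), np.float64(0.143)), (np.float64(0.567), np.float64(0.202), np.float64(0.143)), (np.float64(0.571), np.float64(0.199), np.float64(0.144))]
274 [(np.float64(0.553), np.float64(0.214), np.float64(0.144)), (np.float64(0.559), np.float64(0.211), np.float64(0.15)), (np.float64(0.567), np.float64(0.202), np.float64(0.149)), (np.float64(0.57), np.float64(0.197), np.float64(0.144))]
278 [(np.float64(0.555), np.float64(0.214), np.float64(0.155)), (np.float64(0.559), np.float64(0.21), np.float64(0.155)), (np.float64(0.567), n
[... 1991 characters left out ...]
314 [(np.float64(0.557), np.float64(0.213), np.float64(0.196)), (np.float64(0.56), np.float64(0.21), np.float64(0.196)), (np.float64(0.567), np.float64(0.204), np.float64(0.196)), (np.float64(0.569), np.float64(0.202), np.float64(0.196))]
318 [(np.float64(0.557), np.float64(0.213), np.float64(0.199)), (np.float64(0.56), np.float64(0.21), np.float64(0.198)), (np.float64(0.567), np.float64(0.204), np.float64(0.199)), (np.float64(0.569), np.float64(0.201), np.float64(0.199))]
0.147 323.4246099980896 289.65347968115157 0.18365146863664356
0.137 323.3817989276837 282.59076403035533 0.19332823400197807
0.125 323.3357622197713 274.9959018977214 0.20494035244037956
[0.60568408 0.25041405 0.31832046]
```

View pics/w15c.png

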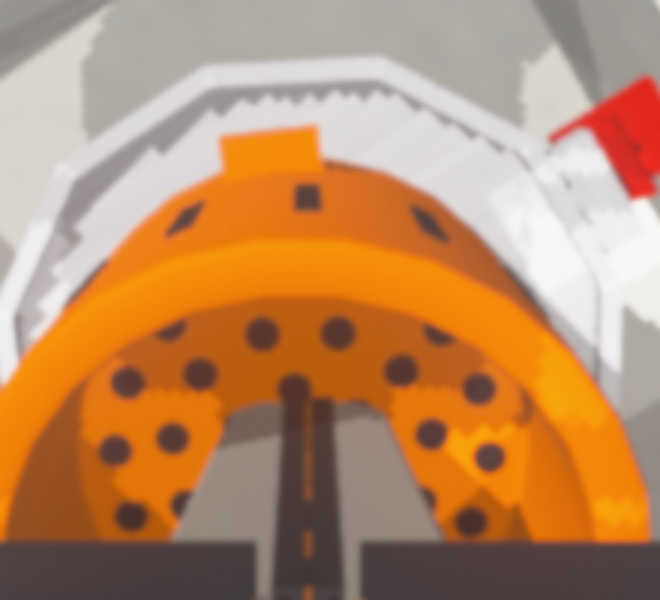

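Depth puts the fingertips at about z 0.148, roughly level with the TCP rather than 22 mm ahead, so contact is only a few mm away. I check gripper body clearance and continue.

```bash
python3 - <<'E'
from h import *
z=np.load('pics/w15.npz');c={k:z[k] for k in z};W=world(z['d'],c)
for v in (330,345,370,400,450): print(v,[W[v,u].round(3).tolist() for u in (200,270,380,450)])
E
python3 -m handwheel '[[0,0,0.001,0,0],[0,0,0.002,0,0],[0,0,0.003,0,0]]'
```

```text
330 [[0.558, 0.242, 0.246], [0.569, 0.231, 0.246], [0.587, 0.213, 0.245], [0.598, 0.203, 0.247]]
345 [[0.56, 0.24, 0.253], [0.57, 0.23, 0.253], [0.586, 0.214, 0.252], [0.597, 0.203, 0.252]]
370 [[0.562, 0.238, 0.261], [0.571, 0.229, 0.26], [0.585, 0.214, 0.26], [0.594, 0.205, 0.26]]
400 [[0.556, 0.234, 0.26], [0.566, 0.225, 0.261], [0.581, 0.209, 0.26], [0.59, 0.2, 0.26]]
450 [[0.558, 0.231, 0.271], [0.566, 0.223, 0.271], [0.579, 0.21, 0.271], [0.587, 0.202, 0.271]]
clock: 23.9
ee_pos: [0.5562, 0.1997, 0.1441]
orientation: [0.925, -0.38, 0.0, -0.0]
contact_force: [0.2, 0.0, 0.1]
gripper_width: 0.0007
```

```bash
python3 -m handwheel '[[0,0,0.001,0,0],[0,0,0.002,0,0],[0,0,0.003,0,0]]'; python3 -m handwheel '[[0,0,0.001,0,0],[0,0,0.002,0,0]]'
```

```text
clock: 24.2
ee_pos: [0.5562, 0.1997, 0.1414]
orientation: [0.925, -0.38, -0.0, -0.0]
contact_force: [-2.4, 0.1, 3.8]
gripper_width: 0.0005
clock: 24.4
ee_pos: [0.5563, 0.1997, 0.1393]
orientation: [0.925, -0.38, -0.0, -0.0]
contact_force: [-1.5, -0.8, 3.6]
gripper_width: 0.0006
```

Contact came at TCP z of about 0.142, with 3.6 N on top of the basket's weight moving the platform. I press about 32 mm from there, slowly.

```bash
python3 -m handwheel '[[0,0,0.001,0,0],[0,0,0.002,0,0],[0,0,0.004,0,0],[0,0,0.006,0,0],[0,0,0.008,0,0],[0,0,0.01,0,0],[0,0,0.01,0,0]]'
python3 - <<'E'
from rim import *
s=read_state();print(s['ee_pos'],s['contact_force'],s['moment'])
for n in ['wrist','scene']:
    snap(n,n[0]+'16'); rim(n[0]+'16',np.array([.525,.2306,.174]),s['orientation'])
E
```

```text
clock: 25.1
ee_pos: [0.5563, 0.1997, 0.1297]
orientation: [0.925, -0.38, -0.0, -0.0]
contact_force: [-3.6, -1.1, 9.4]
gripper_width: 0.0005
[0.55627474 0.19970174 0.12965652] [-3.61539289 -1.10815209  9.36912781] [-0.26175228  0.90091498 -0.03112846]
w16 7215 ctr [0.5548 0.2005 0.043 ] z 0.1757 slope tool x,y -0.0 -0.007 ctr in tool 0.0424 0.0004 hdg -44.71
s16 366 ctr [0.5562 0.1991 0.0439] z 0.1746 slope tool x,y 0.001 0.01 ctr in tool 0.0443 0.0005 hdg -44.71
```

```bash
python3 -m handwheel '[[0,0,0.002,0,0],[0,0,0.004,0,0],[0,0,0.006,0,0],[0,0,0.008,0,0],[0,0,0.01,0,0],[0,0,0.011,0,0]]'; python3 -m handwheel '[[0,0,0.001,0,0],[0,0,0.002,0,0],[0,0,0.003,0,0],[0,0,0.004,0,0],[0,0,0.005,0,0],[0,0,0.006,0,0],[0,0,0.007,0,0],[0,0,0.007,0,0],[0,0,0.007,0,0]]'
python3 - <<'E'
from rim import *
s=read_state();print(s['ee_pos'],s['contact_force'],s['moment'])
for n in ['wrist','scene']:
    snap(n,n[0]+'17'); rim(n[0]+'17',np.array([.525,.2306,.155]),s['orientation'])
E
```

```text
clock: 25.8
ee_pos: [0.5563, 0.1997, 0.1187]
orientation: [0.925, -0.38, -0.0, -0.0]
contact_force: [-3.0, 0.2, 11.0]
gripper_width: 0.0006
clock: 26.7
ee_pos: [0.5564, 0.1997, 0.1118]
orientation: [0.925, -0.38, -0.0, -0.0]
contact_force: [-3.9, -0.4, 9.5]
gripper_width: 0.0006
[0.55638262 0.19971967 0.11184697] [-3.90753605 -0.35972225  9.54894436] [-0.18912525  0.96979689  0.00850164]
w17 7126 ctr [0.5549 0.2004 0.0431] z 0.1579 slope tool x,y -0.001 -0.007 ctr in tool 0.0425 0.0004 hdg -44.7
s17 361 ctr [0.5564 0.1994 0.0438] z 0.157 slope tool x,y -0.001 0.012 ctr in tool 0.0443 0.0001 hdg -44.7
```

The platform is down 31.2 mm. A little more to 32.5 mm, then I ease off.

```bash
python3 -m handwheel '[[0,0,0.001,0,0],[0,0,0.0015,0,0],[0,0,0.0015,0,0],[0,0,0.0015,0,0]]'; python3 -m handwheel '[[0,0,-0.001,0,0],[0,0,-0.002,0,0],[0,0,-0.004,0,0],[0,0,-0.006,0,0],[0,0,-0.009,0,0],[0,0,-0.012,0,0],[0,0,-0.015,0,0]]'
python3 - <<'E'
from rim import *
s=read_state();print(s['ee_pos'],s['contact_force'])
for n in ['wrist','scene']:
    snap(n,n[0]+'18'); rim(n[0]+'18',np.array([.525,.2306,.155]),s['orientation'])
E
```

```text
clock: 27.2
ee_pos: [0.5564, 0.1997, 0.1104]
orientation: [0.925, -0.38, -0.0, -0.0]
contact_force: [-3.8, -1.0, 10.6]
gripper_width: 0.0002
clock: 27.9
ee_pos: [0.5561, 0.1996, 0.1245]
orientation: [0.925, -0.38, -0.0, 0.0]
contact_force: [0.9, 0.3, -0.1]
gripper_width: 0.0004
[0.5561444  0.19963756 0.12453592] [ 0.94551477  0.30853757 -0.05053599]
w18 6798 ctr [0.5549 0.2003 0.0431] z 0.1614 slope tool x,y -0.003 -0.005 ctr in tool 0.0425 0.0005 hdg -44.7
s18 354 ctr [0.5568 0.1996 0.0434] z 0.1605 slope tool x,y -0.003 0.007 ctr in tool 0.0444 -0.0003 hdg -44.7
```

The basket stays down (rim 0.1614, i.e. about 28 mm pressed) with no force on the tool, so the latch holds. I retreat.

```bash
python3 -m handwheel '[[0,0,-0.01,0,0],[0,0,-0.025,0,0],[0,0,-0.045,0,0],[0,0,-0.07,0,0],[0,0,-0.095,0,0],[0,0,-0.115,0,0],[0,0,-0.125,0,0],[0,0,-0.13,0,0],[0,0,-0.13,0,0],[0,0,-0.13,0,0]]'
python3 - <<'E'
from rim import *
s=read_state();print(s['clock'],s['ee_pos'],s['contact_force'])
for n in ['wrist','scene','top']:
    snap(n,n[0]+'19'); rim(n[0]+'19',np.array([.525,.2306,.158]),s['orientation'])
E
```

```text
clock: 29.0
ee_pos: [0.5557, 0.1996, 0.2539]
orientation: [0.925, -0.38, -0.0, 0.0]
contact_force: [0.0, -0.2, 0.2]
gripper_width: 0.0002
29.0 [0.55567501 0.19963663 0.25394957] [ 0.01908715 -0.18273273  0.15052997]
w19 2965 ctr [0.5545 0.2    0.0434] z 0.1615 slope tool x,y -0.002 -0.003 ctr in tool 0.0425 0.001 hdg -44.7
s19 498 ctr [0.5564 0.1993 0.0437] z 0.1601 slope tool x,y 0.002 0.003 ctr in tool 0.0443 0.0002 hdg -44.7
t19 369 ctr [0.5533 0.1979 0.0437] z 0.1609 slope tool x,y -0.007 -0.001 ctr in tool 0.0431 0.0033 hdg -44.7
```

View pics/s19.png

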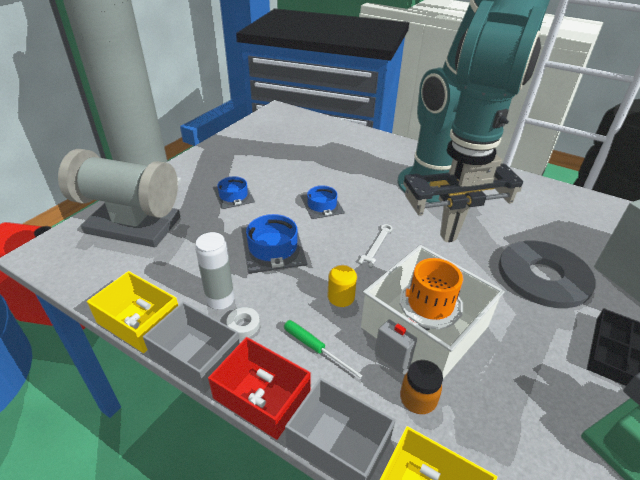

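View pics/w19.png

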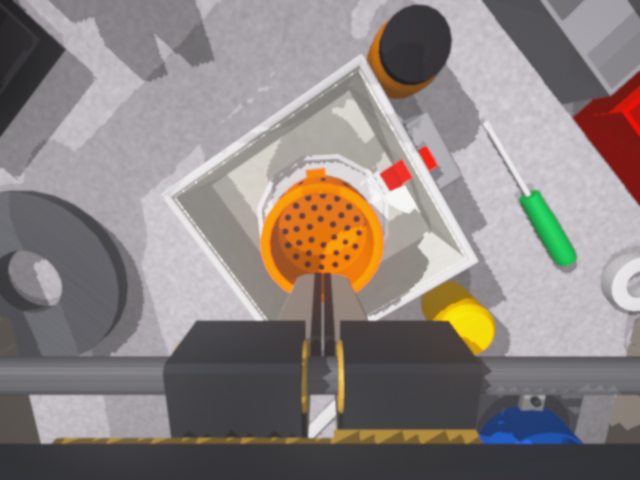

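The scene view shows the basket upright and low in the washer at (437,288), with the gripper clear above it. The wrist view shows it level at (322,238), and the other items are where they were. I hand in.

```bash
python3 -c "
from workcell import *
print(sign_off())"
```

```text
the job is handed in; nothing more can be done
None
```

The basket is out of the pail and latched down on the washer platform. I handed the job in at about 29 s; sign-off gives no verdict.

- **Freeing the basket:** I pinched it by the rim and pulled lightly. I turned it about 62° until the pull stopped rising with lift and the camera showed a lug in a gap between tabs. The wrist force stayed under 8 N.
- **Placing it:** The basket hung about 7.5° tilted in the grip. Setting it down slowly on the raised platform righted it, and then I let go.
- **Latching it:** I pressed on the basket floor with closed fingers to about 32.5 mm (about 10 N), then backed off.

**Last checks:**
- The rim stays about 28 mm below its raised height with nothing touching it, so the latch holds.
- Tilt is under 0.01 rad and wrist force is about zero.
- The scene camera puts the basket within about 1 mm of the platform centre. The wrist and top cameras say 3–4 mm. All are inside the 12 mm limit.
- By eye, the other items on the bench are where they were.

**Disagreement:** The fingertips touched the basket floor about 22 mm lower than the stated tip offset gives. The real tips seem to end about level with the TCP, so I found the floor by force.

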